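# Roll the forming bar onto the bend line of a copper cuff blank

## Task

The strip of copper taped to the rubber pad is to be bent into a cuff round the thick wooden bar. Roll the thick bar onto the pen line across the middle of the strip by pushing its top sideways with the fingertips, and leave it at rest lying squarely along the line and sticking out on both sides of the strip. Do not pinch or lift the bar, push it low down or touch the copper, and leave the thin bar and the tools round about where they are.

Things in the scene. Friction and masses are not known exactly. Their poses are not given: they have to be found in the camera images.
- thick_bar_center (a point): The thick forming bar: plain round beech, 40 mm in diameter, 150 mm long, about 0.13 kg, lying on the strip on either side of the pen line, 45 to 65 mm from it, a little askew. Point: middle of the bar, on its axis (20 mm below its top); x runs along the bar, z starts upward and turns as it rolls. Pushed slowly and let go, it stops within a few mm. A fingertip on top travels twice as far as the bar.
- thin_bar_center (a point): The thin forming bar, to be left alone: a plain round beech bar, 22 mm in diameter and 150 mm long, lying on the strip on the other side of the line. This point is the middle of the bar, on its axis; its x axis runs along the bar.
- line (a point): Middle of the pen line (black, 4 mm wide, straight across the middle of the copper strip), on the strip's upper face; x runs along the line (64 mm, the strip's width), y along the strip's length, z up. The strip is 64 mm wide, 210 mm long, 1.5 mm thick, its short ends taped to the pad; it does not move.
- pad: The black rubber bench pad under the strip, 220 mm (x) by 300 mm (y) and 10 mm thick, fixed to the bench. Origin at the centre of its underside, z up; the strip lies in its middle, along y.
- blank: The copper strip itself, 64 x 210 x 1.5 mm, fixed; origin at the centre of its underside, x across it and y along it.
- thick_bar: The thick bar again, with its origin and axes at the same point as thick_bar_center.
- bottle: Green glass bottle with a black cap, 40 mm in diameter and 100 mm high, standing on the bench beside the pad; origin at the centre of its underside. To be left alone.
- mallet: Rawhide mallet lying on the bench beside the pad: head 38 mm in diameter and 74 mm long, handle 200 mm long towards its -x; origin on the bench under the head. To be left alone.
- pliers: Small pliers with blue grips, 145 mm long and 15 mm high, lying on the bench beside the pad; origin on the bench behind the joint, jaws towards its +x. To be left alone.
Not all that is in view belongs to the job. What is shaped like the thick_bar but purple is not meant.

How it is judged:
By the outcome, as a careful person would: the job done as asked, in the order asked, and still so for the second after the job is handed in, with the robot touching nothing.
It also fails if it takes over 45 s, if anything falls off the work surface, if the arm or the gripper's body presses on something with over 40 N, if the wrist force passes 120 N, or if a joint passes its speed limit or range.

## Robot

A 7-joint arm with a two-finger parallel gripper is mounted at the origin on the work surface. World frame = base frame: x ahead of the robot, y to its left, z up, the work surface at z = 0. Lengths are in m, angles in rad, forces in N, time in s.
With the tool pointing down it reaches from about 0.4 to 0.925 m from the base axis. Payload 4.1 kg.
Tool frame: the origin (TCP) lies at the very end of the fingers, on their centre line; the grasp point (between the pads) lies 19 mm behind it (bot.grip_depth is the distance from the TCP to the grasp point, in m); z points along the fingers, y is the direction in which the jaws open and shut (so a half turn about z gives the same grasp; the last joint's range is limited). The gripper opens to 85 mm and grips with 20 to 120 N. Pads are 22 mm wide; open, the fingers measure 114 mm over their backs; the gripper's body (76 mm by 85 mm) begins 54 mm behind the grasp point. The pads swing forward as they close: fully open they stand 13 mm farther back than shut.
Start: joints at [-1.398, 0.398, 0.045, 1.537, -0.019, 1.207, -0.051], TCP at [0.174, 0.626, 0.231] pointing down, gripper open.
Joint ranges: [-2.82, 2.82], [-0.49, 2.23], [-1.37, 1.46], [0, 2.46], [-1.36, 4.5], [0.23, 2], [-2.94, 2.94]. Speed limits (rad/s): [2.57, 2.57, 3.14, 3.14, 3.14, 3.14, 3.14].

## Interface

Orientations are given as a 3x3 rotation matrix whose columns are the frame's x, y, z axes.
In Python, from rig import bot gives the robot as it stands.
- The arm moves only by the tool send_rows, never from a script. Its arguments are lists of equal length, an entry for each row: "slide": the shift along the tool's x, y, z in m, a list of three; "turn": the turn, a rotation vector about the tool's x, y, z in degrees, a list of three; "jaw": the closure, from -1 (fully open) to 1 (shut). A call has 1 to 12 rows; each row is the pose to reach, as a shift and turn from the pose commanded when the call began, along the tool's axes at that moment; what a row does not reach only later rows make up. A row lasts 1/8 s, in which the tool goes at most 62.5 mm and 10.7 degrees, less where a joint would pass 70% of its speed; a pose out of reach is approached as far as the arm can. A call with a gripper value outside its range is refused whole. The fingers move at their own pace and stop on an object; the grip force is fixed at half the most. Time passes only in rows, so rows that repeat a pose let the fingers close. It gives the time, the measured TCP pose, the force and the opening at its end, in the units of the state.
- bot.observe(): the state, without advancing time (a new reading comes with each control period).
- bot.snapshot(name): name is "side" or "top"; returns a dict with "image" (480x640x3 uint8, red, green, blue), "mtx" (3x3 intrinsics, pixels), "position" and "orientation" of the camera in the world. Camera axes: x right, y down, z forward; pixel columns grow to the right and rows downward; lengths in m; the calibration is good to about 2 mm. A picture is of the moment at which its call begins. There is no depth.
- bot.finish_job(): hands the job in, once; it reports no verdict.
Trained networks look in a picture, given as the dict that the camera call returned (one of the last four; its "shot" number tells which), for a name from the list of things; names that differ only in an ending like _2 or _b are one class to them, and where a whole thing is asked for, a point or a joint stands for the part that bears it (a point fixed in the world has none). Each returns a list of dicts, best first, with "conf" (0 to 1); they miss things now and then, are a little off and sometimes report something else, mostly with a low value. They report only what shows in the picture. A call takes as long as a camera call. They do not tell look-alikes from the thing itself.
- bot.boxes_of(picture, query): "location" ([column, row] in pixels, amid what is visible of it).
- bot.masks_of(picture, query): "mask" (480x640 bool, what is visible of it) and "location" ([column, row] in pixels, amid what is visible of it).
- bot.pinpoint(picture, query): "location" ([column, row] in pixels: a listed point, or the origin of a listed thing).
The state is a dict: "clock": time; "qpos": joint angles; "qvel": joint speeds; "joint_efforts": joint torques, N m; "tool_pos": TCP position; "eef_rot": TCP orientation; "wrist_force": force on the tool from outside, world axes, zero at the start; "moment": the same for the moment, N m; "opening": finger opening in m.
Only numpy, scipy, OpenCV 4.12 (cv2) and the standard library are available. Lean on these libraries where they do the work, as an engineer would, in place of code of your own. Each camera call takes 0.05 s, during which the arm holds its last target. There are 200 camera calls.

## Working session

There is one attempt and no reset: what is moved stays moved. The work goes in short steps, Python scripts to look and compute and a tool call to move; the robot and the scene stay as the last step left them, time stands still between calls to the robot, and variables do not carry over. Pictures are saved under pics/ and viewed, about 8 in all and at most 12, crops included, and the job is handed in when it is done.

Besides the shell and the picture viewer there is one more tool, called after ">>>" by a JSON object that holds its "name" and its "arguments". send_rows: Moves the arm, as the interface text tells. Its arguments: {"type":"object","properties":{"slide":{"type":"array"},"turn":{"type":"array"},"jaw":{"type":"array"}},"required":["slide","turn","jaw"]}

```bash
mkdir -p pics; cat > h.py <<'E'
import numpy as np, cv2
from rig import bot
def ray(p,px):
    d=np.linalg.inv(p["mtx"])@np.array([px[0],px[1],1.0]); return np.array(p["position"]),np.array(p["orientation"])@d
def atz(p,px,z):
    o,d=ray(p,px); return o+d*(z-o[2])/d[2]
def proj(p,X):
    c=np.array(p["orientation"]).T@(np.array(X)-p["position"]); u=p["mtx"]@c; return u[:2]/u[2]
def tri(obs):
    A=0;b=0
    for p,px in obs:
        o,d=ray(p,px); d/=np.linalg.norm(d); M=np.eye(3)-np.outer(d,d); A=A+M; b=b+M@o
    return np.linalg.solve(A,b)
def save(p,n): cv2.imwrite(f"pics/{n}.png",p["image"][:,:,::-1])
E
python3 - <<'E'
from h import *
np.set_printoptions(precision=4,suppress=True)
P={n:bot.snapshot(n) for n in("top","side")}
for n,p in P.items():
    save(p,n+"0"); print(n,p["position"])
    for q,z in(("thick_bar_center",.0315),("thin_bar_center",.0225),("line",.0115),("pad",0),("bottle",0),("mallet",0),("pliers",0)):
        print(q,[(round(r["conf"],2),np.round(r["location"]),atz(p,r["location"],z)) for r in bot.pinpoint(p,q)[:3]])
s=bot.observe();print(s["clock"],s["tool_pos"],s["eef_rot"],s["opening"])
E
```

```text
top [0.3809 0.0092 0.8606]
thick_bar_center [(0.95, array([510., 244.]), array([ 0.5105, -0.3487,  0.0315])), (0.77, array([388., 352.]), array([ 0.3218, -0.1198,  0.0315])), (0.69, array([358., 219.]), array([ 0.5603, -0.0716,  0.0315]))]
thin_bar_center [(0.81, array([295., 226.]), array([0.5486, 0.0436, 0.0225]))]
line [(0.84, array([325., 225.]), array([ 0.5537, -0.011 ,  0.0115])), (0.17, array([359., 220.]), array([ 0.563 , -0.0765,  0.0115]))]
pad [(0.46, array([360., 221.]), array([ 0.5631, -0.0795, -0.    ]))]
bottle [(0.88, array([218., 186.]), array([0.6331, 0.1938, 0.    ]))]
mallet [(0.6, array([440., 180.]), array([ 0.6431, -0.2363,  0.    ]))]
pliers [(0.97, array([210., 251.]), array([0.5076, 0.2047, 0.    ]))]
side [ 0.2489 -0.5724  0.7279]
thick_bar_center [(0.96, array([364., 258.]), array([ 0.5598, -0.0704,  0.0315])), (0.66, array([429., 410.]), array([ 0.509 , -0.3532,  0.0315]))]
thin_bar_center [(0.63, array([330., 222.]), array([0.5473, 0.0445, 0.0225]))]
line [(0.7, array([348., 246.]), array([ 0.5566, -0.0161,  0.0115]))]
pad []
bottle [(0.79, array([336., 174.]), array([0.632 , 0.1893, 0.    ]))]
mallet [(0.74, array([452., 322.]), array([ 0.639 , -0.2305,  0.    ]))]
pliers [(0.97, array([279., 182.]), array([0.5103, 0.2182, 0.    ]))]
0.8 [0.1745 0.6262 0.2314] [[-0.9633  0.2684  0.    ]
 [ 0.2684  0.9633  0.0002]
 [-0.      0.0002 -1.    ]] 0.08568375200225715
```

View pics/top0.png

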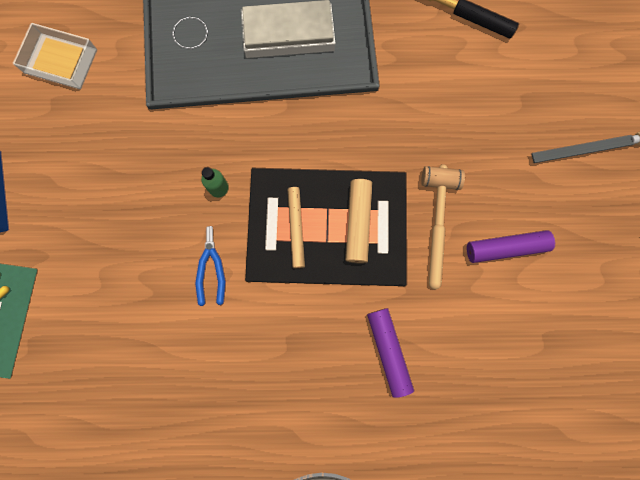

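View pics/side0.png

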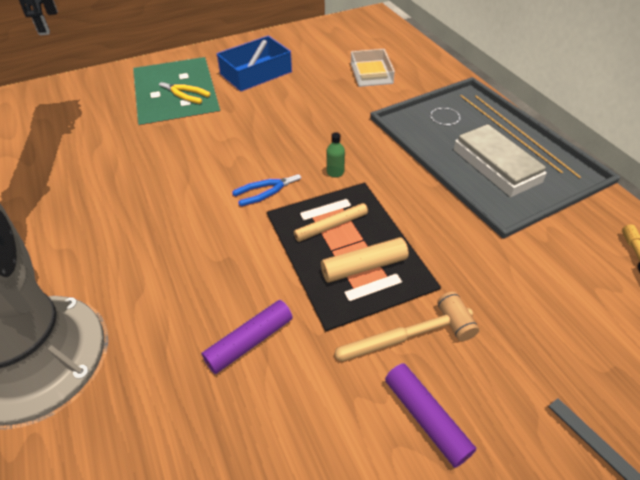

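The bar that fits is the beech one at top (359,220) / side (364,258): it is the thicker of the two wooden bars and lies on the strip. The purple ones at (510,244) and (390,352) are look-alikes, and the thin beech bar is at (296,226). I'll measure the axis and line directly and confirm in a crop.

```bash
cat >> h.py <<'E'
from scipy.optimize import least_squares
def hull(p,c,th,R=.02,L=.15):
    a=np.array([np.cos(th),np.sin(th),0]); n=np.array([-np.sin(th),np.cos(th),0]); t=np.linspace(0,2*np.pi,40)
    pts=[proj(p,c+s*L/2*a+R*(np.cos(u)*n+np.sin(u)*np.array([0,0,1]))) for s in(-1,1) for u in t]
    return cv2.convexHull(np.float32(pts))
def stats(poly): # moments centre and axis angle
    m=cv2.moments(poly); return np.array([m["m10"]/m["m00"],m["m01"]/m["m00"],25*.5*np.arctan2(2*m["mu11"],m["mu20"]-m["mu02"])])
def barfit(p,near,q="thick_bar",z=.0315,R=.02):
    r=min(bot.masks_of(p,q),key=lambda r:np.hypot(*(np.array(r["location"])-near)))
    m=r["mask"].astype(np.uint8); ms=stats(m)
    def f(v):
        d=stats(hull(p,np.array([v[0],v[1],z]),v[2],R))-ms; d[2]=25*((d[2]/25+np.pi/2)%np.pi-np.pi/2); return d
    s=least_squares(f,[*atz(p,ms[:2],z)[:2],0.05],x_scale=[.01,.01,.1],diff_step=1e-4)
    return s.x,m.sum(),cv2.contourArea(hull(p,np.array([s.x[0],s.x[1],z]),s.x[2],R)),m
def linefit(p,near=(.555,-.0135),z=.0115):
    # sample image along strip, across at several x; find dark trough
    g=p["image"].astype(float)[:,:,0].astype(np.float32); out=[]
    for dx in np.arange(-.026,.027,.004):
        ys=np.arange(near[1]-.02,near[1]+.02,.0005)
        uv=np.float32([proj(p,(near[0]+dx,y,z)) for y in ys])
        v=cv2.remap(g,uv[:,0].copy(),uv[:,1].copy(),cv2.INTER_LINEAR).ravel(); w=np.clip(np.median(v)-v-25,0,None)
        if w.max()>15: out.append((near[0]+dx,(w*ys).sum()/w.sum()))
    o=np.array(out); k=np.polyfit(o[:,0],o[:,1],1); return k,np.std(o[:,1]-np.polyval(k,o[:,0])),len(o)
E
python3 - <<'E'
from h import *
np.set_printoptions(precision=4,suppress=True)
ims=[]
for n,near,nt in(("top",(359,220),(296,226)),("side",(364,258),(330,222))):
    p=bot.snapshot(n); v,a,b,m=barfit(p,near); print(n,"thick",v[:2],np.degrees(v[2]),a,b)
    t=barfit(p,nt,"thin_bar_center",.0225,.011); print("thin",t[0][:2],np.degrees(t[0][2]),t[1:3])
    k,sd,c=linefit(p); print("line y@.555",np.polyval(k,.555),"ang",np.degrees(np.arctan(k[0])),sd,c)
    im=p["image"][:,:,::-1].copy(); x0,y0=(240,155) if n=="top" else (260,170)
    im=cv2.resize(im[y0:y0+145,x0:x0+190],None,fx=4,fy=4,interpolation=cv2.INTER_CUBIC)
    T=lambda q:np.int32((np.array(q)-(x0,y0)+.5)*4)
    cv2.polylines(im,[T(hull(p,np.array([v[0],v[1],.0315]),v[2]).reshape(-1,2))],True,(255,0,0),1)
    cv2.line(im,*[tuple(map(int,T(proj(p,(x,np.polyval(k,x),.0115))))) for x in(.52,.59)],(0,255,0),1)
    cv2.imwrite(f"pics/crop_{n}.png",im)
    # strip long edges: copper colour mask
    hsv=cv2.cvtColor(p["image"],cv2.COLOR_RGB2HSV)
    r=bot.masks_of(p,"blank"); 
    for y in(.015,-.035):
        xs=np.arange(.50,.61,.0005); c=np.array([p["image"][tuple(np.int32(np.round(proj(p,(x,y,.0115))))[::-1])] for x in xs]).astype(int); w=xs[c[:,0]>120]; print("strip x at y",y,w.min(),w.max())
E
```

```text
top thick [ 0.5581 -0.0738] -4.5226027831869064 1820 1817.5938690125477
thin [0.5476 0.0423] 3.8694977613130974 (np.uint64(955), 963.1698271813802)
line y@.555 -0.015669536806612212 ang -1.9998683677643685 7.388125138516135e-05 14
strip x at y 0.015 0.5219999999999976 0.5869999999999904
strip x at y -0.035 0.5199999999999978 0.5844999999999907
side thick [ 0.5577 -0.0718] -4.905312999987701 2029 1980.9227734194137
thin [0.547  0.0439] 3.925214168910545 (np.uint64(805), 888.6182390053291)
line y@.555 -0.013995316656178813 ang -2.032708845833517 8.604894787882727e-05 14
strip x at y 0.015 0.5224999999999975 0.5894999999999901
strip x at y -0.035 0.5 0.6094999999999879
```

View pics/crop_top.png

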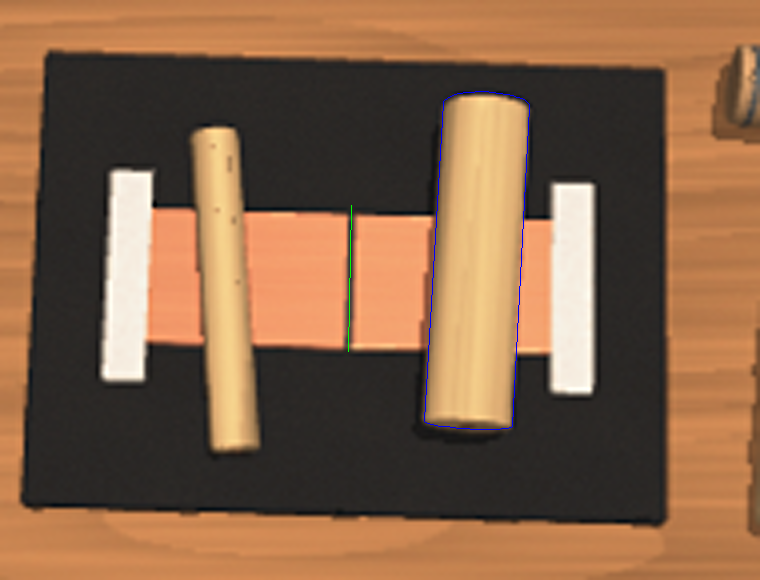

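View pics/crop_side.png

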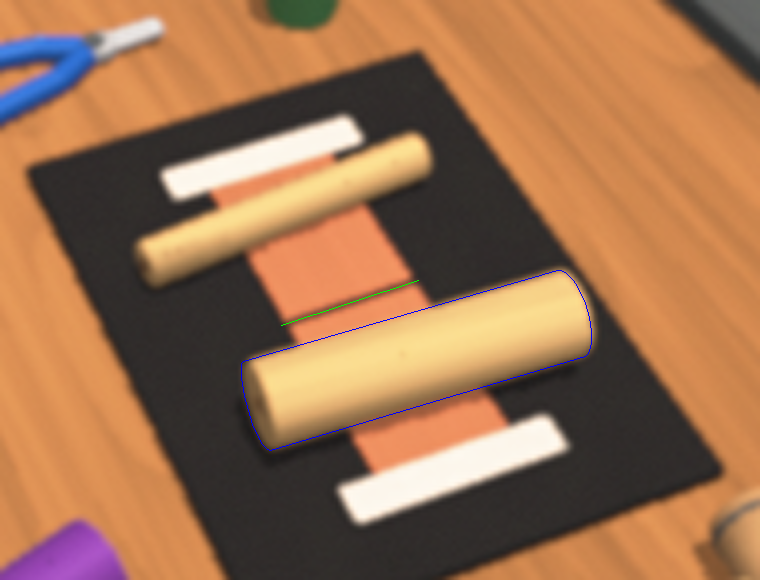

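Both views show the outlines fitting closely. The thick bar's centre is near (0.558,-0.073) at about -4.7°, and the line is at y≈-0.0149 at -2.0°. So it has to roll about 58 mm in +y and yaw about +2.7°. I'll keep the jaws open along the bar so that both fingertips rest on its top.

>>> {"name": "send_rows", "arguments": {"slide": [[-0.05,-0.05,0],[-0.095,-0.095,0],[-0.14,-0.145,0.01],[-0.185,-0.19,0.02],[-0.23,-0.24,0.03],[-0.28,-0.29,0.04],[-0.325,-0.335,0.05],[-0.37,-0.38,0.06],[-0.42,-0.43,0.07],[-0.465,-0.48,0.08],[-0.51,-0.53,0.09],[-0.559,-0.577,0.1]], "turn": [[0,0,7],[0,0,14],[0,0,20],[0,0,27],[0,0,33],[0,0,40],[0,0,46],[0,0,53],[0,0,60],[0,0,66],[0,0,73],[0,0,79]], "jaw": [-1,-1,-1,-1,-1,-1,-1,-1,-1,-1,-1,-1]}}

```text
clock: 2.7
tool_pos: [0.5299, -0.0285, 0.1403]
eef_rot: [[0.083, 0.997, 0.001], [0.997, -0.083, 0.001], [0.001, 0.001, -1.0]]
wrist_force: [2.4, 0.9, -0.1]
opening: 0.0854
```

```bash
python3 -c "
from h import *
s=bot.observe()
for k in('clock','tool_pos','eef_rot','wrist_force','opening','qpos'):print(k,np.round(s[k],4))"
```

```text
clock 2.7
tool_pos [ 0.5299 -0.0285  0.1403]
eef_rot [[ 8.260e-02  9.966e-01  1.200e-03]
 [ 9.966e-01 -8.260e-02  8.000e-04]
 [ 9.000e-04  1.100e-03 -1.000e+00]]
wrist_force [ 2.45    0.8662 -0.1179]
opening 0.0854
qpos [-0.5622  0.3361  0.6518  1.937  -0.2501  0.9476  0.1271]
```

>>> {"name": "send_rows", "arguments": {"slide": [[0,0,0],[0,0,0]], "turn": [[0,0,0],[0,0,0]], "jaw": [-1,-1]}}

```text
clock: 2.95
tool_pos: [0.5287, -0.0266, 0.14]
eef_rot: [[0.08, 0.997, -0.001], [0.997, -0.08, 0.001], [0.0, -0.001, -1.0]]
wrist_force: [-0.3, 0.6, -0.0]
opening: 0.0855
```

>>> {"name": "send_rows", "arguments": {"slide": [[-0.027,0.017,0.03],[-0.054,0.034,0.06],[-0.054,0.034,0.07],[-0.054,0.034,0.075],[-0.054,0.034,0.078],[-0.054,0.034,0.08],[-0.054,0.034,0.08]], "turn": [[0,0,0],[0,0,0],[0,0,0],[0,0,0],[0,0,0],[0,0,0],[0,0,0]], "jaw": [-1,-1,-1,-1,-1,-1,-1]}}

```text
clock: 3.82
tool_pos: [0.5587, -0.083, 0.0606]
eef_rot: [[0.079, 0.997, 0.001], [0.997, -0.079, 0.0], [0.001, 0.001, -1.0]]
wrist_force: [-0.2, -0.5, -0.2]
opening: 0.0853
```

```bash
python3 - <<'E'
from h import *
p=bot.snapshot("side"); im=p["image"][170:315,260:450,::-1]
cv2.imwrite("pics/s1.png",cv2.resize(im,None,fx=4,fy=4,interpolation=cv2.INTER_CUBIC))
print(bot.observe()["tool_pos"])
E
```

```text
[ 0.55874534 -0.08320269  0.0605621 ]
```

View pics/s1.png

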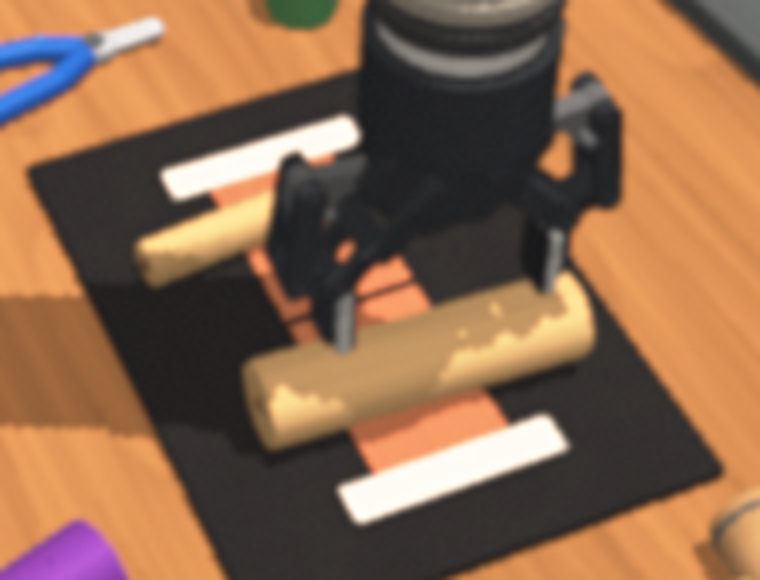

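The side crop shows both fingertips straddling the strip just above the bar's top, at (345,340) and (550,285). Next is a slow descent to feel for contact.

>>> {"name": "send_rows", "arguments": {"slide": [[0,0,0.004],[0,0,0.007],[0,0,0.009],[0,0,0.01],[0,0,0.011]], "turn": [[0,0,0],[0,0,0],[0,0,0],[0,0,0],[0,0,0]], "jaw": [-1,-1,-1,-1,-1]}}

```text
clock: 4.5
tool_pos: [0.5586, -0.0836, 0.0491]
eef_rot: [[0.08, 0.997, 0.0], [0.997, -0.08, 0.0], [0.0, 0.0, -1.0]]
wrist_force: [-0.2, 0.1, 0.0]
opening: 0.0852
```

No contact yet, so the open tips do stand farther back.

>>> {"name": "send_rows", "arguments": {"slide": [[0,0,0.003],[0,0,0.006],[0,0,0.008],[0,0,0.009],[0,0,0.009]], "turn": [[0,0,0],[0,0,0],[0,0,0],[0,0,0],[0,0,0]], "jaw": [-1,-1,-1,-1,-1]}}

```text
clock: 5.12
tool_pos: [0.5585, -0.0836, 0.0401]
eef_rot: [[0.08, 0.997, -0.0], [0.997, -0.08, 0.0], [0.0, -0.0, -1.0]]
wrist_force: [0.2, -0.3, -0.8]
opening: 0.0856
```

>>> {"name": "send_rows", "arguments": {"slide": [[0,0,0.001],[0,0,0.002],[0,0,0.002]], "turn": [[0,0,0],[0,0,0],[0,0,0]], "jaw": [-1,-1,-1]}}

```text
clock: 5.5
tool_pos: [0.5586, -0.0836, 0.0382]
eef_rot: [[0.08, 0.997, 0.0], [0.997, -0.08, 0.0], [0.0, 0.0, -1.0]]
wrist_force: [0.8, 0.6, 0.6]
opening: 0.0855
```

>>> {"name": "send_rows", "arguments": {"slide": [[0,0,0.001],[0,0,0.001]], "turn": [[0,0,0],[0,0,0]], "jaw": [-1,-1]}}

```text
clock: 5.75
tool_pos: [0.5587, -0.084, 0.0379]
eef_rot: [[0.08, 0.997, 0.0], [0.997, -0.08, 0.0], [0.0, 0.0, -1.0]]
wrist_force: [-2.2, -0.4, 5.1]
opening: 0.0853
```

Contact at 5 N. First slow stroke: 36 mm of fingertip travel, with a small yaw.

>>> {"name": "send_rows", "arguments": {"slide": [[0.002,0,0],[0.006,0,0],[0.011,0,0],[0.016,0,0],[0.021,0,0],[0.026,0,0],[0.03,0,0],[0.033,0,0],[0.035,0,0],[0.036,0,0],[0.036,0,0],[0.036,0,0]], "turn": [[0,0,0],[0,0,-0.3],[0,0,-0.6],[0,0,-0.9],[0,0,-1.2],[0,0,-1.5],[0,0,-1.7],[0,0,-1.9],[0,0,-2],[0,0,-2],[0,0,-2],[0,0,-2]], "jaw": [-1,-1,-1,-1,-1,-1,-1,-1,-1,-1,-1,-1]}}

```text
clock: 7.25
tool_pos: [0.5616, -0.0477, 0.0382]
eef_rot: [[0.045, 0.999, 0.0], [0.999, -0.045, 0.001], [0.001, 0.0, -1.0]]
wrist_force: [-1.6, -0.2, 8.4]
opening: 0.0856
```

>>> {"name": "send_rows", "arguments": {"slide": [[0,0,-0.004],[0,0,-0.01],[0,0,-0.01]], "turn": [[0,0,0],[0,0,0],[0,0,0]], "jaw": [-1,-1,-1]}}

```text
clock: 7.62
tool_pos: [0.5618, -0.0477, 0.0476]
eef_rot: [[0.045, 0.999, 0.001], [0.999, -0.045, 0.0], [0.0, 0.001, -1.0]]
wrist_force: [0.2, -0.0, -0.3]
opening: 0.0851
```

```bash
python3 - <<'E'
from h import *
for n,near in(("side",(358,252)),("top",(348,220))):
    p=bot.snapshot(n)
    print([(round(r["conf"],2),np.round(r["location"]),np.round(atz(p,r["location"],.0315),4)) for r in bot.pinpoint(p,"thick_bar_center")[:4]])
    v,a,b,m=barfit(p,near); print(n,v,np.degrees(v[2]),a,b)
    if n=="side": cv2.imwrite("pics/s2.png",cv2.resize(p["image"][170:315,260:450,::-1],None,fx=4,fy=4,interpolation=cv2.INTER_CUBIC))
E
```

```text
[(0.98, array([360., 255.]), array([ 0.5554, -0.0606,  0.0315])), (0.71, array([428., 410.]), array([ 0.5089, -0.3521,  0.0315])), (0.71, array([332., 174.]), array([0.609 , 0.1598, 0.0315])), (0.58, array([244., 338.]), array([ 0.3143, -0.132 ,  0.0315]))]
side [ 0.559797   -0.05404841 -0.04590091] -2.629928533340157 1878 1924.4041093892884
[(0.95, array([512., 245.]), array([ 0.5092, -0.3526,  0.0315]))]
top [ 0.50770008 -0.34834362 -1.420649  ] -81.39719163779566 1924 1946.7843361552805
```

View pics/s2.png

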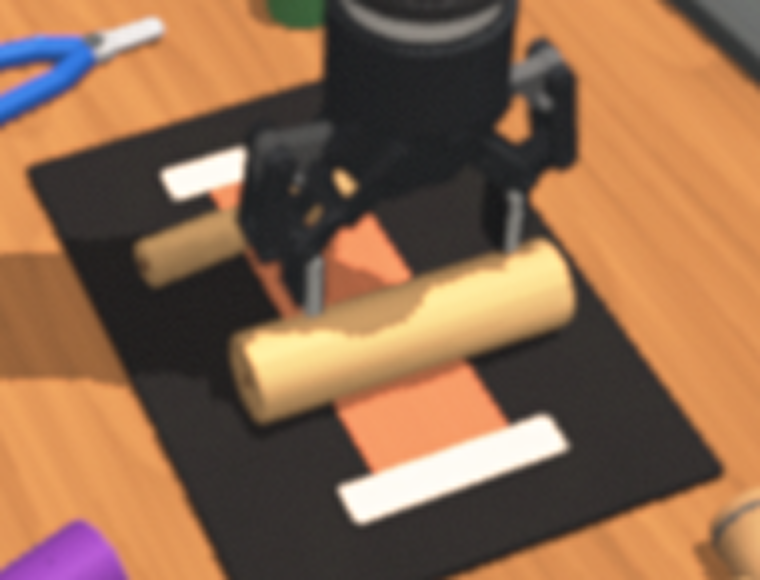

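The bar rolled about 18 mm and stayed put once released; the fingers are clear above it. Second stroke follows.

>>> {"name": "send_rows", "arguments": {"slide": [[-0.01,0,0],[-0.019,0,0],[-0.019,0,0.005],[-0.019,0,0.008],[-0.019,0,0.01],[-0.019,0,0.01]], "turn": [[0,0,0.5],[0,0,1],[0,0,1],[0,0,1],[0,0,1],[0,0,1]], "jaw": [-1,-1,-1,-1,-1,-1]}}

```text
clock: 8.68
tool_pos: [0.5604, -0.0669, 0.0377]
eef_rot: [[0.062, 0.998, -0.001], [0.998, -0.062, 0.0], [0.0, -0.001, -1.0]]
wrist_force: [-2.8, -1.4, 7.0]
opening: 0.0854
```

>>> {"name": "send_rows", "arguments": {"slide": [[0.002,0,0],[0.006,0,0],[0.011,0,0],[0.016,0,0],[0.021,0,0],[0.026,0,0],[0.031,0,0],[0.035,0,0],[0.038,0,0],[0.039,0,0],[0.039,0,0],[0.039,0,0]], "turn": [[0,0,0],[0,0,-0.3],[0,0,-0.6],[0,0,-0.9],[0,0,-1.2],[0,0,-1.5],[0,0,-1.7],[0,0,-1.9],[0,0,-2],[0,0,-2],[0,0,-2],[0,0,-2]], "jaw": [-1,-1,-1,-1,-1,-1,-1,-1,-1,-1,-1,-1]}}

```text
clock: 10.18
tool_pos: [0.5625, -0.0273, 0.0381]
eef_rot: [[0.027, 1.0, -0.001], [1.0, -0.027, 0.001], [0.001, -0.001, -1.0]]
wrist_force: [-3.4, 0.8, 10.4]
opening: 0.0851
```

>>> {"name": "send_rows", "arguments": {"slide": [[0,0,-0.004],[0,0,-0.02],[0,0,-0.06],[0,0,-0.1],[-0.05,0,-0.1],[-0.1,0,-0.1],[-0.15,0,-0.1],[-0.15,0,-0.1]], "turn": [[0,0,0],[0,0,0],[0,0,0],[0,0,0],[0,0,0],[0,0,0],[0,0,0],[0,0,0]], "jaw": [-1,-1,-1,-1,-1,-1,-1,-1]}}

```text
clock: 11.18
tool_pos: [0.5578, -0.1837, 0.1386]
eef_rot: [[0.036, 0.999, 0.001], [0.999, -0.036, -0.003], [-0.003, 0.002, -1.0]]
wrist_force: [0.2, 0.1, 0.8]
opening: 0.0854
```

```bash
cat > m.py <<'E'
from h import *
import sys
np.set_printoptions(precision=4,suppress=True)
for n,near in(("side",(354,250)),("top",(338,222))):
    p=bot.snapshot(n)
    v,a,b,m=barfit(p,near); print(n,v[:2],np.degrees(v[2]),a,b)
    x0,y0=(220,150) if n=="top" else (250,140)
    cv2.imwrite(f"pics/{sys.argv[1]}_{n}.png",cv2.resize(p["image"][y0:y0+190,x0:x0+240,::-1],None,fx=3,fy=3,interpolation=cv2.INTER_CUBIC))
E
python3 m.py a
```

```text
side [ 0.5277 -0.0337] 0.5056464706635392 975 1905.0288695227355
top [ 0.5607 -0.0363] -1.046605005425491 1824 1813.0656940978952
```

View pics/a_top.png

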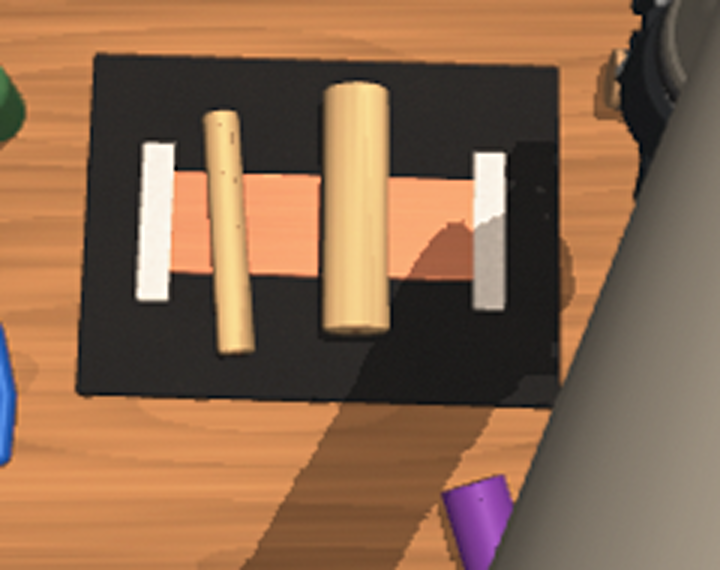

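The top crop is clear: the bar lies at pixel column 356, about 20 mm short of the line. In the same camera it needs another 20.4 mm and -1° of yaw. I'll go back over it, then make the final stroke.

>>> {"name": "send_rows", "arguments": {"slide": [[0.045,0,0],[0.09,0,0],[0.13,0,0],[0.13,0,0.04],[0.13,0,0.08],[0.13,0,0.08],[0.13,0,0.08]], "turn": [[0,0,0],[0,0,0],[0,0,0],[0,0,0],[0,0,0],[0,0,0],[0,0,0]], "jaw": [-1,-1,-1,-1,-1,-1,-1]}}

```text
clock: 12.25
tool_pos: [0.5635, -0.0472, 0.0584]
eef_rot: [[0.026, 1.0, 0.002], [1.0, -0.026, 0.0], [0.0, 0.002, -1.0]]
wrist_force: [-0.4, -0.6, 0.7]
opening: 0.0856
```

>>> {"name": "send_rows", "arguments": {"slide": [[0,0,0.01],[0,0,0.015],[0,0,0.018],[0,0,0.02],[0,0,0.02]], "turn": [[0,0,-0.3],[0,0,-0.5],[0,0,-0.5],[0,0,-0.5],[0,0,-0.5]], "jaw": [-1,-1,-1,-1,-1]}}

```text
clock: 12.88
tool_pos: [0.5625, -0.0482, 0.0376]
eef_rot: [[0.019, 1.0, 0.0], [1.0, -0.019, -0.0], [-0.0, 0.0, -1.0]]
wrist_force: [-1.0, 0.4, 2.8]
opening: 0.0854
```

>>> {"name": "send_rows", "arguments": {"slide": [[0.002,0,0],[0.006,0,0],[0.011,0,0],[0.016,0,0],[0.021,0,0],[0.026,0,0],[0.031,0,0],[0.036,0,0],[0.039,0,0],[0.041,0,0],[0.041,0,0],[0.041,0,0]], "turn": [[0,0,0],[0,0,0.2],[0,0,0.4],[0,0,0.6],[0,0,0.7],[0,0,0.8],[0,0,0.9],[0,0,1],[0,0,1.1],[0,0,1.1],[0,0,1.1],[0,0,1.1]], "jaw": [-1,-1,-1,-1,-1,-1,-1,-1,-1,-1,-1,-1]}}

```text
clock: 14.38
tool_pos: [0.5638, -0.0062, 0.0381]
eef_rot: [[0.037, 0.999, 0.001], [0.999, -0.037, 0.001], [0.001, 0.001, -1.0]]
wrist_force: [-1.2, 1.0, 7.9]
opening: 0.0851
```

>>> {"name": "send_rows", "arguments": {"slide": [[0,0,-0.004],[0,0,-0.02],[0,0,-0.06],[0,0,-0.1],[-0.05,0,-0.1],[-0.1,0,-0.1],[-0.15,0,-0.1],[-0.18,0,-0.1],[-0.18,0,-0.1]], "turn": [[0,0,0],[0,0,0],[0,0,0],[0,0,0],[0,0,0],[0,0,0],[0,0,0],[0,0,0],[0,0,0]], "jaw": [-1,-1,-1,-1,-1,-1,-1,-1,-1]}}

```text
clock: 15.5
tool_pos: [0.5556, -0.1903, 0.1383]
eef_rot: [[0.044, 0.999, 0.001], [0.999, -0.044, -0.002], [-0.002, 0.001, -1.0]]
wrist_force: [-0.6, -0.5, 0.5]
opening: 0.0853
```

```bash
python3 m.py b
```

```text
side [ 0.54   -0.0103] 6.386374043827246 1251 1814.9827902668621
top [ 0.5614 -0.0154] -1.9640365189901343 1814 1811.5545908184722
```

View pics/b_top.png

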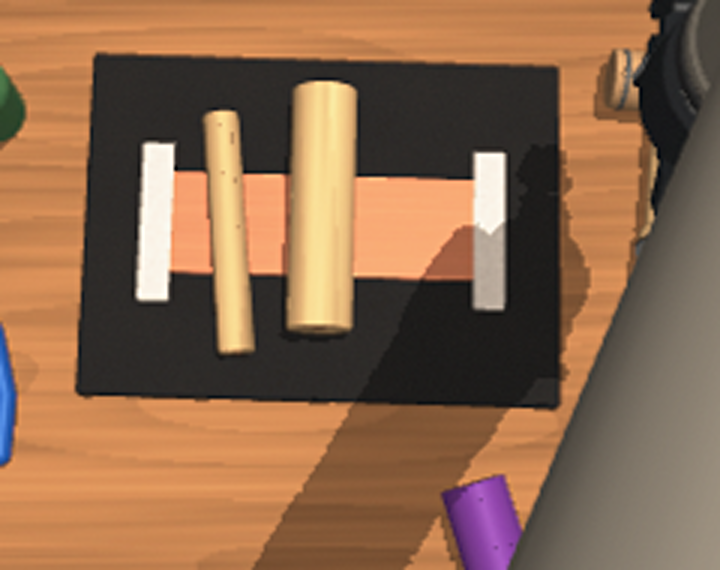

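The bar now lies on the line in the top view: 0.5 mm off, yaw -1.96° against -2.0°. I'll move the arm out of the way for an unobstructed check from the side camera.

>>> {"name": "send_rows", "arguments": {"slide": [[0,0,-0.04],[0,0,-0.08],[0.05,0,-0.1],[0.1,0,-0.1],[0.15,0,-0.1],[0.2,0,-0.1],[0.25,0,-0.1],[0.3,0,-0.1],[0.35,0,-0.1],[0.4,0,-0.1],[0.42,0,-0.1],[0.42,0,-0.1]], "turn": [[0,0,0],[0,0,0],[0,0,0],[0,0,0],[0,0,0],[0,0,0],[0,0,0],[0,0,0],[0,0,0],[0,0,0],[0,0,0],[0,0,0]], "jaw": [-1,-1,-1,-1,-1,-1,-1,-1,-1,-1,-1,-1]}}

```text
clock: 17.2
tool_pos: [0.5714, 0.2351, 0.2368]
eef_rot: [[0.034, 0.999, -0.001], [0.999, -0.034, -0.0], [-0.0, -0.001, -1.0]]
wrist_force: [0.0, -1.0, -0.2]
opening: 0.0855
```

```bash
python3 m.py c; python3 - <<'E'
from h import *
p=bot.snapshot("side")
for q,z in(("thin_bar_center",.0225),("bottle",0),("mallet",0),("pliers",0)): print(q,[(round(r["conf"],2),atz(p,r["location"],z).round(4)) for r in bot.pinpoint(p,q)[:1]])
E
```

```text
side [ 0.5619 -0.0133] -2.3684580909253277 1841 1816.7952318640891
top [ 0.5613 -0.0157] -2.33919811031303 1807 1811.5701121613383
thin_bar_center [(0.78, array([0.5441, 0.0401, 0.0225]))]
bottle [(0.93, array([0.6293, 0.1972, 0.    ]))]
mallet [(0.73, array([ 0.6379, -0.2315,  0.    ]))]
pliers [(0.65, array([0.5128, 0.2095, 0.    ]))]
```

View pics/c_side.png

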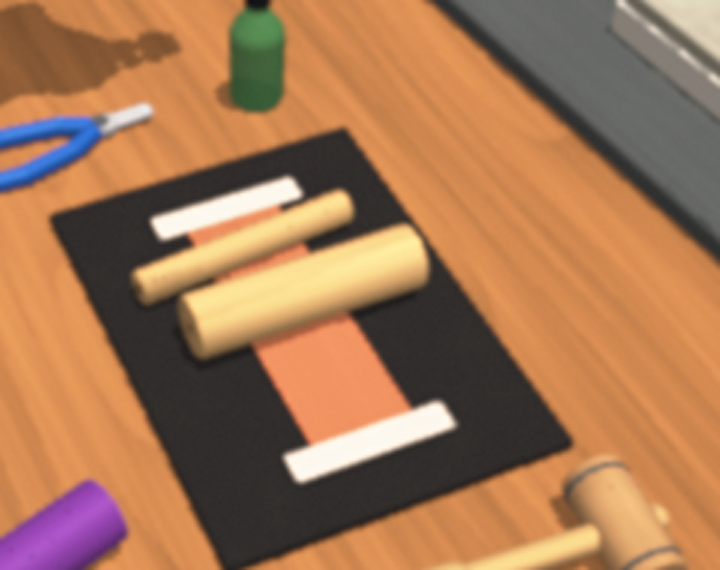

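The side view shows the bar on the line, square and at rest, sticking out on both sides; the arm is clear and the other things are in place.

```bash
python3 -c "
from rig import bot
print(bot.finish_job())"
```

```text
the job is handed in; nothing more can be done
None
```

The thick bar now lies on the pen line, at rest, square to within about half a degree and sticking out on both sides of the strip. I rolled it there in three slow strokes with the open fingertips on its top, pressing with about 3–10 N. I then lifted clear, moved the arm away and handed the job in at about 17 s.

**Position:** in the last pictures its axis was 0.2 mm (top camera) and 0.9 mm (side camera) past the line. Its angle was -2.35° against -2.0° for the line. Along its length it is centred to within about 1 cm, by my reading of the strip's edges.

**Other objects:** the bottle and mallet read within about 8 mm of their first side-camera readings and the pliers within about 9 mm, which is about the scatter of those readings. The thin bar read about 5 mm from its first side reading, also by the rougher network reading. I did not re-measure it precisely, but it looks unmoved in the pictures and nothing touched it.

**Checks that failed or disagreed:** fits taken while the arm blocked a view were wrong, so I ignored all but one. That was a partly hidden side view after the first stroke, which I used roughly to set the next stroke's yaw.

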